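Load the tube carriage and index it to the next hole

TASK

Drop the two short steel tube sections, one at a time, upright into the bores of their own size in the carriage on the perforated rail, fully seated, while the carriage is still locked where it is. Then pull up the black plunger knob, slide the carriage exactly one hole along (towards the end where the knob sits) and let the pin drop fully home in that hole. Finish still holding the knob with the pin home: do not let go of it, and leave everything else on the bench where it is.

Things in the scene. Friction and masses are not known exactly. Their poses are not given: they have to be found in the camera images.
- station: fixed grey base 110 x 400 mm with a steel rail along its y axis (40 x 380 mm, top 50 mm above the bench), 12 mm square holes at 50 mm pitch. A green unit (75 x 150 mm, top 97 mm above the bench) stands on its +x side from 85 mm off the rail's centre line, two thin nozzles reach to 63 mm. Origin: base centre at bench level; x across the rail, z up. The carriage must go to +y.
- carriage (a joint): travel along the rail, m, to the station's +y: starts locked at about 0, next hole 0.050, then 0.100. Aluminium block 84 x 180 mm, top 82 mm above the bench; towards +y it has the small bore, the large bore, the knob, 65 mm apart on the rail's centre line. Needs 3 to 5 N to slide, stays where left; 2 mm of play with the pin in a hole (4 mm if pushed hard).
- plunger (a joint): lift of the spring plunger, m: 0 pin fully home (9 mm deep in the hole), 0.009 pin just clear of the rail, 0.014 upper stop. Spring pushes down: 6 N at 0, 10 N at 0.014. Between holes the round-nosed pin rides on the rail's top at 0.009 and springs in when over a hole.
- knob (a point): point to grip, on the axis of the black upright knob, 28 mm in diameter, 30 mm tall, 103 to 133 mm above the bench when home. The point is 16 mm above the knob's underside (119 mm above the bench when home) and moves with it. Under the knob 21 mm is free down to the block, around a 20 mm wide collar.
- bore_large (a point): centre of the floor of the large bore, 60 mm above the bench: bore 37 mm in diameter, 22 mm deep, its mouth 82 mm above the bench. Moves with the carriage.
- bore_small (a point): centre of the floor of the small bore, 60 mm above the bench: bore 27 mm in diameter, 22 mm deep, its mouth 82 mm above the bench. Moves with the carriage.
- next_hole (a point): centre of the mouth of the rail hole that the pin must go into, on the rail's top, 50 mm beyond the pin's starting hole; it shows just past the carriage's knob end.
- tube_large: steel tube section, 34 mm outer diameter, 60 mm long, closed by flush black plugs, standing upright on the bench (about 0.15 to 0.3 kg). Origin: centre of its lower end; z along the tube.
- tube_small: steel tube section, 24 mm outer diameter, 60 mm long, closed by flush black plugs, standing upright on the bench (about 0.08 to 0.17 kg). Origin: centre of its lower end; z along the tube.
- reducer: bystander, to be left alone: a brass pipe reducer, 46 mm across, 40 mm tall, standing. Origin: on its underside.
- hexplug: bystander, to be left alone: a dark hexagon-headed pipe plug, 44 mm across, 34 mm tall, standing head down. Origin: on its underside.
- wrench: bystander, to be left alone: a steel wrench lying flat. Origin: on its underside.
- driver: bystander, to be left alone: a screwdriver lying flat. Origin: on its underside.

How it is judged (in metres and radians):
On the way, in this order (a step that is already met when the one before it is completed fails the run):
1. both tubes seated upright in their own bores and let go, the carriage still locked in its first hole (distance between tube_large and bore_large below 0.005 m and angle between each of tube_large, tube_small's own z axis and vertical below 0.08 rad and distance between tube_small and bore_small below 0.005 m and contact force between the fingers and tube_large below 0.2 N and contact force between the fingers and tube_small below 0.2 N and value of joint carriage between -0.006 and 0.006 m and value of joint plunger below 0.003 m), for 0.2 s.
2. plunger pulled up clear of the rail at the first hole (value of joint plunger above 0.008 m and value of joint carriage between -0.006 and 0.006 m), for 0.05 s.
3. carriage one hole on, the pin home, the knob held (value of joint carriage between 0.045 and 0.055 m and value of joint plunger below 0.002 m and contact force between the fingers and plunger above 2 N), for 0.2 s.
At the end, for the whole second after the job is handed in: Each tube in its own bore, let go (lower end within 5 mm of the floor centre, upright within 4.5 degrees); carriage at rest at 0.050 m within 5 mm; plunger within 2 mm of fully down; fingers still on the knob with over 2 N (all of step 3 and distance between tube_large and bore_large below 0.005 m and angle between each of tube_large, tube_small's own z axis and vertical below 0.08 rad and distance between tube_small and bore_small below 0.005 m and contact force between the fingers and tube_large below 0.2 N and contact force between the fingers and tube_small below 0.2 N and velocity of joint carriage between -0.01 and 0.01 m/s); the arm keeps its last pose, push and grip.
It fails at once if the carriage ran well past the next hole or back the other way (value of joint carriage above 0.075 m or value of joint carriage below -0.03 m).
It fails at once if a bystander was shifted by more than 30 mm (distance of any of reducer, hexplug, wrench, driver from where it was at the start of the episode above 0.03 m).
It also fails if it takes over 58 s, if anything falls off the work surface, if the arm or the gripper's body presses on something with over 40 N, if the wrist force passes 120 N, or if a joint passes its speed limit or range.

ROBOT

A 6-joint arm with a two-finger parallel gripper is mounted at the origin on the work surface. World frame = base frame: x ahead of the robot, y to its left, z up, the work surface at z = 0. Lengths are in mm, angles in rad, forces in N, time in s.
With the tool pointing down it reaches from about 275 to 825 mm from the base axis. Payload 4.9 kg.
Tool frame: the origin (TCP) lies at the very end of the fingers, on their centre line; the grasp point (between the pads) lies 19 mm behind it; z points along the fingers, y is the direction in which the jaws open and shut (so a half turn about z gives the same grasp; the last joint's range is limited). The gripper opens to 85 mm and grips with 20 to 120 N. Pads are 22 mm wide; open, the fingers measure 114 mm over their backs; the gripper's body (76 mm by 85 mm) begins 54 mm behind the grasp point. The pads swing forward as they close: fully open they stand 13 mm farther back than shut.
Start: joints at [-0.134, 0.326, -0.193, 1.052, 0, 1.437], TCP at [550.017, 0.009, 231.281] pointing down, gripper open.
Joint ranges: [-2.65, 2.65], [-0.97, 1.79], [-1.3, 1.35], [-1.93, 2.1], [-1.47, 1.37], [-3.14, 3.14]. Speed limits (rad/s): [2.57, 2.57, 3.14, 3.14, 3.14, 3.14].

INTERFACE

Orientations are given as [roll, pitch, yaw] about the fixed x, y, z axes, in that order (R = Rz(yaw) Ry(pitch) Rx(roll)).
In Python, from bench import bot, solve_ik, imaging gives the robot as it stands. Calls block until the motion is done:
- bot.move_ptp(position, orientation): joint-space move of the TCP to a pose.
- bot.movel(position, rot=None, max_speed=150, threshold=None): straight line of the TCP; rot=None keeps the orientation; max_speed is the mean speed in mm/s. With threshold (N) it stops when the force on the tool has changed by that much, and returns True; else False.
- bot.move_j(angles): joint-space move.
- bot.grip(opening, effort=None): opening from 0.0 (shut) to 1.0 (fully open); effort is the grip in N (None keeps the last); returns when the fingers have stopped.
- bot.dwell(seconds).
- solve_ik(position, orientation): joint angles nearest the present ones, or None.
- bot.get_state(): the state.
- imaging.capture(name): name is "scene" or "side" or "wrist"; returns the picture (384x512x3 uint8, blue, green, red); there is no depth.
- imaging.camera_model(name): a dict with "K" (3x3 intrinsics, pixels), "k1" (the pictures are not rectified: a ray, as slopes to the right and down, at radius r is drawn at 1 + k1 r^2 times it, then the intrinsics apply), "position" and "rotation" of the camera in the world. Camera axes: x right, y up, looking along -z (the intrinsics and any distortion apply to the point x, -y, -z); pixel columns grow to the right and rows downward; lengths in mm; the calibration is good to about 2 mm. A picture is of the moment at which its call begins: read the wrist's pose just before it. camera_model takes no time and is no camera call; for the wrist camera it gives the pose at the moment of the call.
A pose or a line that the arm cannot do raises bot.IKError and nothing moves.
- bot.sign_off(): hands the job in, once; it reports no verdict.
The state is a dict: "t": time; "qpos": joint angles; "joint_velocities": joint speeds; "effort": joint torques, N m; "tcp_pos": TCP position; "orientation": TCP orientation; "contact_force": force on the tool from outside, world axes, zero at the start; "wrist_torque": the same for the moment, N m; "opening": opening from 0.0 (shut) to 1.0 (fully open).
Only numpy, scipy, OpenCV 4.12 (cv2) and the standard library are available. Lean on these libraries where they do the work, as an engineer would, in place of code of your own. Each camera call takes 0.05 s, during which the arm holds its last target. There are 200 camera calls.

## Working session

There is one attempt and no reset: what is moved stays moved. The work goes in short steps, each a Python script; the robot and the scene stay as the last script left them, time stands still between calls to the robot, and variables do not carry over. Pictures are saved under pics/ and viewed, about 8 in all and at most 12, crops included, and the job is handed in when it is done.

```bash
ls; mkdir -p pics; python3 - <<'E'
from bench import bot, imaging
import cv2
for n in ("scene","side","wrist"):
    m=imaging.camera_model(n); print(n,m)
    cv2.imwrite(f"pics/{n}0.png",imaging.capture(n))
a=[cv2.imread(f"pics/{n}0.png") for n in ("scene","side")]
print(bot.get_state())
E
```

```text
pics
scene {'K': array([[405.93136207,   0.        , 252.9701347 ],
       [  0.        , 405.93136207, 189.67129764],
       [  0.        ,   0.        ,   1.        ]]), 'k1': -0.08583906895870332, 'position': array([1410.92809083,    7.61239628,  951.3036349 ]), 'rotation': array([ 0.79533241, -0.00615653,  1.57065037])}
side {'K': array([[429.83655964,   0.        , 249.5839145 ],
       [  0.        , 429.83655964, 186.78130708],
       [  0.        ,   0.        ,   1.        ]]), 'k1': 0.04213410517033261, 'position': array([-114.79460421, -583.57584671,  910.1125053 ]), 'rotation': array([ 0.81411271,  0.0116546 , -0.84528275])}
wrist {'K': array([[269.4345961 ,   0.        , 252.16670061],
       [  0.        , 269.4345961 , 189.27958728],
       [  0.        ,   0.        ,   1.        ]]), 'k1': -0.04641568721115854, 'position': array([549.44414381,  79.97558056, 372.99424428]), 'rotation': array([-3.15194465e-01,  2.17228570e-03, -4.91552877e-05])}
{'t': 0.15, 'qpos': array([-1.34211146e-01,  3.26813979e-01, -1.93334616e-01,  1.05198439e+00,
       -1.34063890e-06,  1.43658785e+00]), 'joint_velocities': array([ 1.64488266e-03, -1.32509661e-03,  2.18820561e-03, -1.88769576e-05,
       -1.41946468e-03, -1.12948860e-03]), 'effort': array([ 1.04211274e-03, -4.43704247e+01,  2.62664723e+01,  1.04285317e-02,
       -1.23322516e-04, -3.51401161e-05]), 'tcp_pos': array([5.49572391e+02, 6.26480449e-02, 2.30667162e+02]), 'orientation': array([-3.14026784e+00, -1.77524205e-04,  1.57079354e+00]), 'contact_force': array([0.54112087, 0.09147021, 0.31556372]), 'wrist_torque': array([-0.04004124,  0.02394058,  0.0103925 ]), 'opening': 1.0012445675597}
```

View pics/scene0.png

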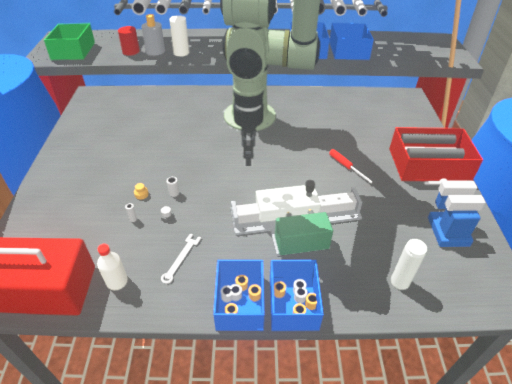

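View pics/side0.png

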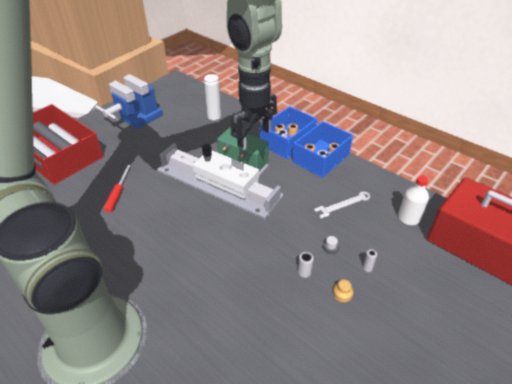

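The scene shows the knob at about (310,184), the large tube top at (172,179), the small tube top at (131,207), the carriage at about (285,205), the reducer at (141,191), the hexplug at (166,213) and the wrench at (180,258). Station +y points right, roughly along world +y.

```bash
cat > h.py <<'E'
import numpy as np, cv2
from scipy.spatial.transform import Rotation as R
from bench import bot, solve_ik, imaging
def ray(m,uv):
    K=m["K"]; d=np.array([m["k1"],0,0,0],float)
    x,y=cv2.undistortPoints(np.array([[uv]],float),K,d)[0,0]
    return R.from_euler("xyz",m["rotation"]).as_matrix()@np.array([x,-y,-1.])
def onz(m,uv,z):
    d=ray(m,uv); p=np.array(m["position"]); return p+d*(z-p[2])/d[2]
def proj(m,P):
    q=R.from_euler("xyz",m["rotation"]).as_matrix().T@(np.array(P,float)-m["position"])
    x,y=q[0]/-q[2],-q[1]/-q[2]; s=1+m["k1"]*(x*x+y*y)
    return m["K"][0,0]*x*s+m["K"][0,2], m["K"][1,1]*y*s+m["K"][1,2]
def shot(name,fn=None):
    m=imaging.camera_model(name); im=imaging.capture(name)
    if fn: cv2.imwrite("pics/"+fn,im)
    return m,im
E
python3 - <<'E'
from h import *
s=imaging.camera_model("scene"); d=imaging.camera_model("side")
for n,a,b,z in (("knob",(310,184),(207,147),133),("TL",(172,179),(306,257),60),("TS",(131,207),(371,252),60),("red",(141,187),(344,285),40),("hex",(166,211),(331,240),34),("wr1",(165,280),(369,196),5),("wr2",(194,238),(320,212),5),("railL",(236,224),(276,207),20),("railR",(357,207),(163,152),50)):
    print(n,onz(s,a,z).round(),onz(d,b,z).round())
E
```

```text
knob [551. 180. 133.] [540. 176. 133.]
TL [ 454. -248.   60.] [ 455. -249.   60.]
TS [ 579. -355.   60.] [ 573. -360.   60.]
red [ 471. -350.   40.] [ 461. -357.   40.]
hex [ 570. -254.   34.] [ 560. -255.   34.]
wr1 [ 799. -227.    5.] [ 798. -235.    5.]
wr2 [ 652. -162.    5.] [ 649. -163.    5.]
railL [609. -38.  20.] [570. -64.  20.]
railR [565. 332.  50.] [500. 345.  50.]
```

View pics/wrist0.png

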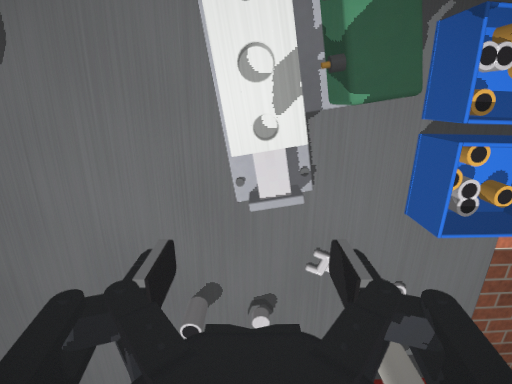

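Fingers show at (165,255) and (345,255), the small bore at about (266,126) and the large bore at about (256,62). I'll centre the camera over the station for a precise measurement, then look over the tubes.

```bash
python3 - <<'E'
from h import *
m=imaging.camera_model("wrist")
a=onz(m,(266,126),82);b=onz(m,(256,62),82);print(a,b,np.linalg.norm(a-b))
bot.move_ptp([558,-20,205],[np.pi,0,np.pi/2]); t1=bot.get_state()["t"]
m,im=shot("wrist","w1.png"); np.save("w1.npy",m)
bot.move_ptp([500,-330,215],[np.pi,0,np.pi/2]);print(t1,bot.get_state()["t"])
m2,im2=shot("wrist","w2.png"); np.save("w2.npy",m2)
cv2.imwrite("pics/w12.png",np.hstack([im[:300,130:512],im2[:300,50:460]]))
print(m,m2)
E
```

```text
[563.56392916  55.47758238  82.        ] [552.73968811 118.08978748  82.        ] 63.5409507447596
0.4167 1.6667
{'K': array([[269.4345961 ,   0.        , 252.16670061],
       [  0.        , 269.4345961 , 189.27958728],
       [  0.        ,   0.        ,   1.        ]]), 'k1': -0.04641568721115854, 'position': array([557.25715087,  59.5456499 , 346.04967848]), 'rotation': array([-0.31462639,  0.00387684, -0.00122931])} {'K': array([[269.4345961 ,   0.        , 252.16670061],
       [  0.        , 269.4345961 , 189.27958728],
       [  0.        ,   0.        ,   1.        ]]), 'k1': -0.04641568721115854, 'position': array([ 500.05763902, -248.95619682,  357.63738739]), 'rotation': array([-3.14889986e-01,  2.97536485e-04,  1.35701763e-03])}
```

View pics/w12.png

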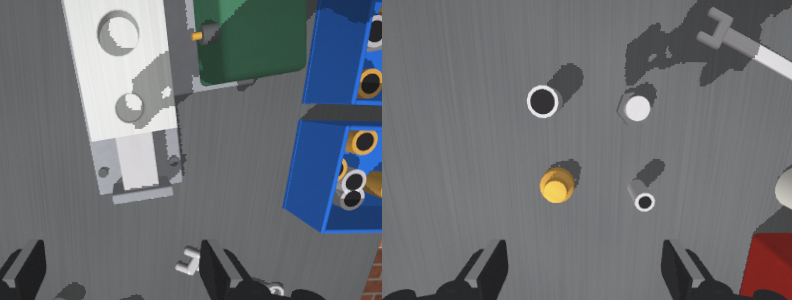

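The left half (w1) shows the bores at about (247,33) and (258,107), full-frame. The right half (w2) shows the large tube top at (210,101), the small tube top at (313,202), the reducer and the hexplug, with free space around both tubes. Next comes a close look at the large tube, then picking it.

```bash
cat >> h.py <<'E'
YAW=np.pi/2
def plug(m,im,guess,z):
    """centre of the dark disc nearest the guessed pixel, on plane z"""
    g=cv2.cvtColor(im,cv2.COLOR_BGR2GRAY); best=None
    for th in (40,50,60):
        n,l,st,c=cv2.connectedComponentsWithStats((g<th).astype(np.uint8))
        for i in range(1,n):
            w,h,a=st[i,2:5]; d=np.hypot(*(c[i]-guess))
            if a>60 and .75<w/h<1.33 and a/(w*h)>.7 and d<30 and (best is None or a>best[0]): best=(a,c[i],w,h)
    return best, None if best is None else onz(m,best[1],z)
E
python3 - <<'E'
from h import *
m=np.load("w2.npy",allow_pickle=True).item(); im=cv2.imread("pics/w2.png")
bl,L=plug(m,im,(210,101),60); bs,S=plug(m,im,(313,202),60); print(bl,L,bs,S)
bot.move_ptp([L[0],L[1]-25,130],[np.pi,0,YAW])
m,im=shot("wrist","w3.png"); b,L=plug(m,im,proj(m,L),60); print(b,L,bot.get_state()["t"],bot.get_state()["tcp_pos"])
np.save("L.npy",L); np.save("S.npy",S)
E
```

```text
(np.int32(429), array([209.83449883, 101.32634033]), np.int32(23), np.int32(24)) [ 455.26222536 -248.28173436   60.        ] (np.int32(102), array([312.51960784, 201.94117647]), np.int32(12), np.int32(11)) [ 571.50191431 -361.55056785   60.        ]
(np.int32(687), array([252.59243086, 173.63027656]), np.int32(30), np.int32(30)) [ 455.49033736 -247.9294294    60.        ] 2.2917 [ 456.68697267 -273.26556478  130.87551516]
```

```bash
python3 - <<'E'
from h import *
L=np.load("L.npy")
bot.movel([L[0],L[1],130],max_speed=150)
bot.grip(0.7,40); bot.movel([L[0],L[1],25],max_speed=120); bot.dwell(.2)
s=bot.get_state(); print(s["tcp_pos"],s["orientation"],s["contact_force"],s["opening"])
bot.grip(0.0,40); s=bot.get_state(); print(s["tcp_pos"],s["contact_force"],s["opening"],s["t"])
bot.movel([L[0],L[1],140],max_speed=200)
s=bot.get_state(); print(s["tcp_pos"],s["contact_force"],s["opening"],s["t"])
bot.move_ptp([560,-20,190],[np.pi,0,YAW+.16]); bot.dwell(.2)
m,im=shot("wrist","w4.png"); np.save("w4.npy",m); print(bot.get_state()["tcp_pos"],bot.get_state()["t"])
E
```

```text
[ 455.99227593 -248.29627657   25.71329908] [3.14045603e+00 8.74113854e-04 1.57084934e+00] [1.30018641 0.18758736 0.21342127] 0.6969941290284354
[ 455.69584861 -248.05398473   25.43849197] [-0.23756451  0.82714844  5.19167208] 0.3911001224472671 4.5667
[ 454.76613056 -247.39712918  138.89398752] [-0.20717275 -0.11715385 -2.92670319] 0.38694601622742275 5.2917
[559.68018924 -21.28699445 189.73108854] 6.5417
```

View pics/w4.png

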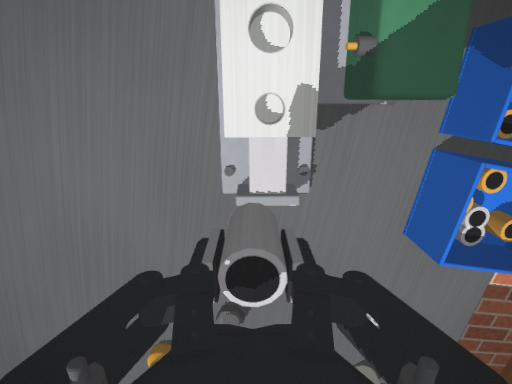

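The large tube is held upright. Both bores, at (271,29) and (270,108), are ahead of it and not occluded. Moving closer for an exact bore measurement.

```bash
python3 - <<'E'
from h import *
m=np.load("w4.npy",allow_pickle=True).item()
a=onz(m,(270,108),82);b=onz(m,(271,29),82);d=(b-a)/np.linalg.norm(b-a);print(a,b,np.linalg.norm(b-a),np.arctan2(-d[0],d[1]))
p=a-d*35
bot.move_ptp([p[0],p[1],152],[np.pi,0,YAW+.16]); bot.dwell(.3)
m,im=shot("wrist","w5.png"); np.save("w5.npy",m); print(bot.get_state()["tcp_pos"],bot.get_state()["orientation"],bot.get_state()["t"])
cv2.imwrite("pics/w5c.png",cv2.resize(im[0:220,170:350],None,fx=2.7,fy=2.7,interpolation=cv2.INTER_CUBIC))
print(proj(m,a),proj(m,b))
E
```

```text
[563.11020398  54.76284843  82.        ] [552.85543841 117.46585528  82.        ] 63.53603139035621 0.16210988709484958
[569.21907288  19.56249451 152.73901538] [3.14029388e+00 4.14616784e-04 1.72979517e+00] 7.225
(np.float64(251.7292201929334), np.float64(159.1178330822005)) (np.float64(251.40571033241798), np.float64(74.33079034858227))
```

View pics/w5c.png

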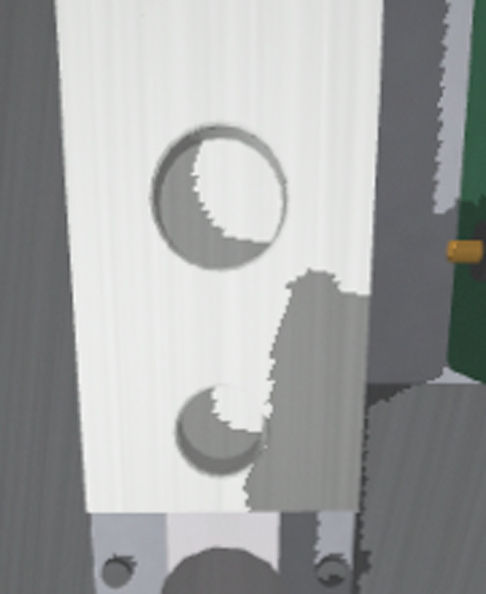

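The large bore's rim is sharp, with its centre at crop (219.5,196.5), or about (251.3,72.8) full-frame. The small bore is partly in shadow around crop (222,430), so I'll use its 65 mm spacing. I'll take a centred look at the large bore with an ellipse fit, then insert under force guard.

```bash
cat >> h.py <<'E'
def rim(m,im,guess,z,rad):
    """ellipse through the bore's rim: outermost edges on rays around the guess"""
    K=m["K"]; e=cv2.Canny(cv2.GaussianBlur(cv2.cvtColor(im,cv2.COLOR_BGR2GRAY),(3,3),0),25,60)
    r0=rad*K[0,0]/(m["position"][2]-z)*.97; g=np.array(guess,float)
    for tol in (7,4,2.5):
        y,x=np.nonzero(e); P=np.c_[x,y]; d=np.hypot(*(P-g).T); Q=P[abs(d-r0)<tol].astype(np.float32)
        (c,ax,an)=cv2.fitEllipseDirect(Q); g=np.array(c); r0=sum(ax)/4
    return g,ax,len(Q),onz(m,g,z)
def insert(x,y,yaw,zseat,mouth):
    """force-guarded lowering"""
    hit=bot.movel([x,y,mouth+4],max_speed=120); bot.dwell(.15)
    hit=bot.movel([x,y,zseat-1],max_speed=35,threshold=6)
    s=bot.get_state(); print("hit",hit,s["tcp_pos"].round(2),s["contact_force"].round(1),s["t"]); return s
E
python3 - <<'E'
from h import *
m=np.load("w5.npy",allow_pickle=True).item(); im=cv2.imread("pics/w5.png")
r=rim(m,im,(251.3,72.8),82,18.5); print(r); B=r[3]
d=np.array([-np.sin(.162),np.cos(.162),0])
p=B-d*38
bot.movel([p[0],p[1],152],max_speed=120); bot.dwell(.3)
m,im=shot("wrist","w6.png"); np.save("w6.npy",m)
r=rim(m,im,proj(m,B),82,18.5); print(r,proj(m,B)); 
r2=rim(m,im,proj(m,B),82,18.5)
print(bot.get_state()["tcp_pos"],bot.get_state()["t"])
E
```

```text
(array([250.6557312 ,  73.39725494]), (50.31951141357422, 51.8947639465332), 215, array([552.20921386, 118.01521724,  82.        ]))
(array([252.979599  , 154.70355225]), (45.91816329956055, 47.08769226074219), 155, array([552.49610021, 119.11642498,  82.        ])) (np.float64(252.40459293333078), np.float64(155.99558533336338))
[558.44740803  80.01026737 151.97655139] 8.2333
```

```bash
python3 - <<'E'
from h import *
B=np.array([552.4,118.9]); np.save("B.npy",B)
s=insert(B[0],B[1],None,85.4,107.5)
E
```

```text
hit True [551.91 118.84  85.44] [-1.2 -0.5  5.3] 9.7083
```

Seated: contact came at TCP z = 85.44, against 85.4 expected. Releasing and fetching the small tube.

```bash
python3 - <<'E'
from h import *
S=np.load("S.npy"); s=bot.get_state(); p=s["tcp_pos"]
bot.grip(0.62); bot.dwell(.15); print(bot.get_state()["contact_force"].round(2))
bot.movel([p[0],p[1],175],max_speed=150)
bot.move_ptp([S[0],S[1]-25,150],[np.pi,0,YAW])
bot.movel([S[0],S[1]-25,130]); bot.dwell(.2)
m,im=shot("wrist","w7.png"); b,S=plug(m,im,proj(m,S),60); print(b,S)
bot.movel([S[0],S[1],110]); bot.movel([S[0],S[1],25],max_speed=120); bot.dwell(.2)
print(bot.get_state()["tcp_pos"])
bot.grip(0,40); s=bot.get_state(); print(s["tcp_pos"],s["contact_force"],s["opening"],s["t"])
bot.movel([S[0],S[1],140],max_speed=200)
B=np.load("B.npy"); d=np.array([-np.sin(.162),np.cos(.162)]); C=B-65*d; q=C-38*d
bot.move_ptp([q[0],q[1],175],[np.pi,0,YAW+.162]); bot.movel([q[0],q[1],152]); bot.dwell(.3)
s=bot.get_state(); print(s["tcp_pos"],s["opening"],s["t"])
m,im=shot("wrist","w8.png"); np.save("w8.npy",m)
c=proj(m,[*C,82]); print(C,c)
try: print(rim(m,im,c,82,13.5))
except Exception as e: print(e)
c=proj(m,[*C,82]);cv2.circle(im,tuple(int(round(v)) for v in c),1,(0,0,255),-1)
cv2.imwrite("pics/w8c.png",cv2.resize(im[20:260,160:350],None,fx=2.5,fy=2.5,interpolation=cv2.INTER_CUBIC))
E
```

```text
[-0.05  0.28  0.75]
(np.int32(241), array([252.04149378, 171.90041494]), np.int32(17), np.int32(17)) [ 571.58678559 -361.34950359   60.        ]
[ 572.18875133 -361.82449856   26.08674587]
[ 571.81658432 -361.46884029   25.50096382] [0.17367389 0.02439589 3.29582382] 0.2711797967199168 15.1083
[569.48470323  17.07574835 152.66127892] 0.2707559305195739 17.85
[562.88400218  54.75106627] (np.float64(251.91511993577785), np.float64(156.2456529571077))
(array([251.72065735, 156.64160156]), (32.846923828125, 33.07707214355469), 112, array([562.78195166,  54.40908602,  82.        ]))
```

View pics/w8c.png

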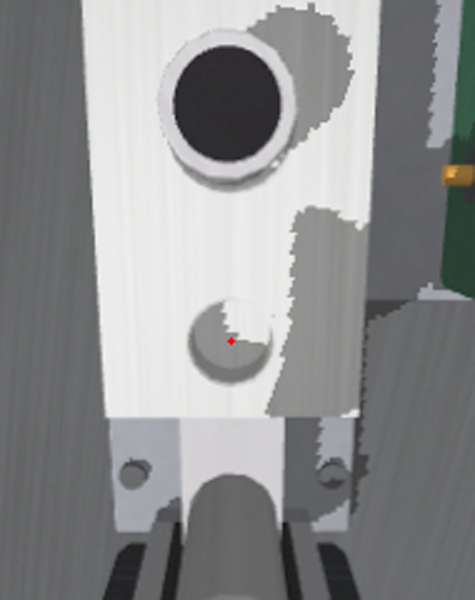

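The large tube sits upright in its bore. The small bore is clear at crop (231,341), and the prediction and ellipse fit agree within 0.4 mm. Inserting the small tube.

```bash
python3 - <<'E'
from h import *
C=np.array([562.83,54.55])
s=insert(C[0],C[1],None,85.5,107.5)
if s["tcp_pos"][2]<87.5:
    p=s["tcp_pos"]; bot.grip(0.62); bot.dwell(.15); print(bot.get_state()["contact_force"].round(2))
    bot.movel([p[0],p[1],175],max_speed=150)
    d=np.array([-np.sin(.162),np.cos(.162)]); K=C+130*d; q=K-40*d
    bot.movel([q[0],q[1],203],max_speed=150); bot.dwell(.3)
    m,im=shot("wrist","w9.png"); np.save("w9.npy",m)
    c=proj(m,[*K,133]); print("knob",K,c); b,P=plug(m,im,c,133); print(b,P,bot.get_state()["t"],bot.get_state()["tcp_pos"])
    cv2.circle(im,tuple(int(round(v)) for v in c),1,(0,0,255),-1)
    cv2.imwrite("pics/w9c.png",cv2.resize(im[0:384,130:400],None,fx=1.5,fy=1.5))
E
```

```text
hit True [562.33  54.55  85.41] [-0.1  0.6  4.2] 19.3667
[ 0.31  0.56 -0.01]
knob [541.86199564 182.84786745] (np.float64(252.9073732690046), np.float64(153.51023800419745))
(np.int32(929), array([252.84499462, 151.05489774]), np.int32(33), np.int32(36)) [541.49711447 184.77906688 133.        ] 21.7917 [548.35821519 142.83336351 202.83730382]
```

View pics/w9c.png

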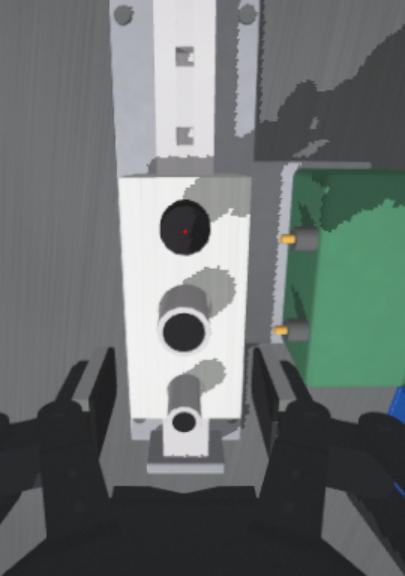

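Both tubes are upright in their bores and the gripper is clear. The knob is at crop (185,228), the next hole at crop (185,135) and the one after at (184,56). Gripping and lifting the knob.

```bash
python3 - <<'E'
from h import *
m=np.load("w9.npy",allow_pickle=True).item()
K=np.array([541.86,182.85]); d=np.array([-np.sin(.162),np.cos(.162)])
for uv in ((253.3,90),(252.7,37.5)):
    H=onz(m,uv,50)[:2]; print("hole rel knob along/across",(H-K)@d,(H-K)@np.array([d[1],-d[0]]))
bot.movel([*K,160],max_speed=150)
bot.movel([*K,98],max_speed=80,threshold=10); bot.dwell(.2); s=bot.get_state(); print(s["tcp_pos"],s["contact_force"])
bot.grip(0,60); s=bot.get_state(); print(s["tcp_pos"],s["contact_force"],s["opening"],s["t"]); np.save("g.npy",s["tcp_pos"])
bot.movel([*K,111],max_speed=30); bot.dwell(.3)
s=bot.get_state(); print(s["tcp_pos"],s["contact_force"],s["opening"],s["t"])
E
```

```text
hole rel knob along/across 51.115010971109 0.32884102537517257
hole rel knob along/across 100.52095094549364 -0.25694147471402096
[542.29834729 182.95950208  98.5754499 ] [-1.05739258 -0.20702587 -0.32807355]
[542.197046   182.92721739  98.46932599] [-0.50862777 -0.70104504  2.85322443] 0.3145384430131175 23.8083
[542.11124663 182.89439876 110.62274893] [ 5.12077459  0.54942219 -9.6086168 ] 0.3105867478904839 24.6917
```

The spring pulls down 9.6 N, which fits a lift of about 12 mm, so the pin is clear. Sliding one pitch, then lowering.

```bash
python3 - <<'E'
from h import *
K=np.array([541.86,182.85]); d=np.array([-np.sin(.162),np.cos(.162)]); g=np.load("g.npy")
def rep(n):
    s=bot.get_state(); p=s["tcp_pos"]; print(n,"along",((p[:2]-g[:2])@d).round(2),"z",(p[2]-g[2]).round(2),"F",s["contact_force"].round(1),s["opening"].round(3),s["t"])
T=K+50.4*d
bot.movel([*T,111],max_speed=50); bot.dwell(.3); rep("slid")
hit=bot.movel([*T,98],max_speed=25,threshold=14); bot.dwell(.3); rep(hit)
m,im=shot("wrist","w10.png"); s2,im2=shot("scene","s10.png")
cv2.imwrite("pics/w10c.png",np.hstack([cv2.resize(im[150:384,130:400],(400,346)),cv2.resize(im2[150:270,210:349],(400,346))]))
E
```

```text
Traceback (most recent call last):
AttributeError: 'float' object has no attribute 'round'
```

```bash
python3 - <<'E'
from h import *
K=np.array([541.86,182.85]); d=np.array([-np.sin(.162),np.cos(.162)]); g=np.load("g.npy")
def rep(n):
    s=bot.get_state(); p=s["tcp_pos"]; print(n,"along",round((p[:2]-g[:2])@d,2),"z",round(p[2]-g[2],2),"F",s["contact_force"].round(1),s["opening"],s["t"])
T=K+50.4*d
rep("slid")
hit=bot.movel([*T,98],max_speed=25,threshold=14); bot.dwell(.3); rep(hit)
m,im=shot("wrist","w10.png"); s2,im2=shot("scene","s10.png")
cv2.imwrite("pics/w10c.png",np.hstack([cv2.resize(im[150:384,130:400],(400,346)),cv2.resize(im2[150:270,210:349],(400,346))]))
E
```

```text
slid along 49.76 z 12.04 F [  5.4  -1.2 -10.6] 0.31756818357390265 26.15
True along 49.81 z -0.04 F [-2.   0.5  6.3] 0.30930489176889514 26.9667
```

View pics/w10c.png

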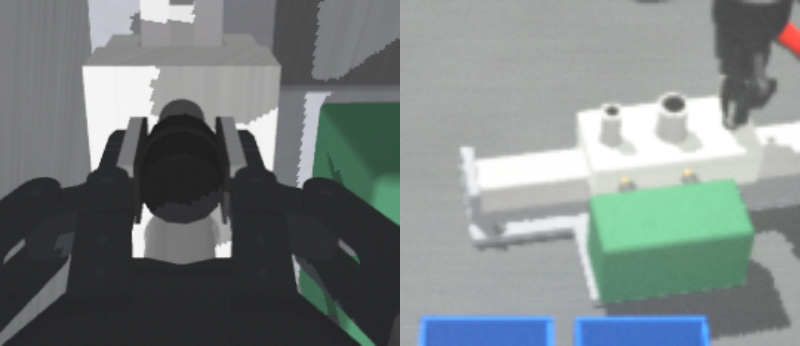

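The wrist crop shows the knob held between the pads. The scene crop shows the carriage shifted with both tubes upright in it. The lift is back to −0.04 mm with the home stop pushing back at 6 N, so the pin is in the hole. Handing in.

```bash
python3 - <<'E'
from h import *
s=bot.get_state(); print(s["tcp_pos"],s["contact_force"],s["t"]); bot.sign_off()
E
```

```text
[534.0456101  232.05922777  98.44248329] [-1.56170251 -0.41686701  6.96356446] 27.0667
the job is handed in; nothing more can be done
```

The job is done and handed in at about 27 s of the 58 s limit; the hand-in gives no verdict.

- **Tubes:** I lowered the large tube, then the small one, into their own bores with the carriage still locked, and let go. Both touched bottom at the expected height (TCP z = 85.4 mm). The last pictures show both still upright in the carriage.
- **Carriage:** I gripped the knob at 60 N and lifted it 12 mm; the spring pulled back with about 10 N. I then slid the carriage one hole towards +y and lowered the pin.
- **Last checks:** The hand had moved 49.8 mm along the rail. The lift was back to −0.04 mm from where I gripped the knob. The upward force of 6 to 7 N fits a pin resting on its stop, and the fingers were still closed on the knob.

No check failed. One step stopped with a print error after the slide, while the knob was held up. Nothing was disturbed, and I carried on from there.

The carriage and plunger readings come from the hand's position and force, not from the joints themselves. I did not re-measure the bystanders; every approach had free space around it.

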